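# Unstack the sewing cases and put everything away

## Robot

A 6-joint arm with a two-finger parallel gripper is mounted at the origin on the work surface. World frame = base frame: x ahead of the robot, y to its left, z up, the work surface at z = 0. Lengths are in m, angles in rad, forces in N, time in s.
With the tool pointing down it reaches from about 0.35 to 0.95 m from the base axis. Payload 17.4 kg.
Tool frame: the origin (TCP) lies at the very end of the fingers, on their centre line; the grasp point (between the pads) lies 19 mm behind it (hold_point_z is the z of the grasp point in the tool frame, in m); z points along the fingers, y is the line along which they close (so a half turn about z gives the same grasp; the last joint's range is limited). The gripper opens to 93 mm and grips with 3 to 60 N. Pads are 15 mm wide; open, the fingers measure 128 mm over their backs; the gripper's body (75 mm by 188 mm) begins 65 mm behind the grasp point.
Start: joints at [-1.299, 0.116, 1.442, -0, 1.584, -0.038], TCP at [0.206, -0.643, 0.219] pointing down, gripper open.
Joint ranges: [-2.83, 2.83], [-0.83, 2.19], [0.07, 2.5], [-1.14, 4.28], [0.01, 3], [-2.97, 2.97]. Speed limits (rad/s): [1.89, 1.89, 2.22, 3.14, 3.14, 3.14].

## Interface

Orientations are given as a unit quaternion [w, x, y, z].
In Python, from cell import * gives the robot as it stands. The module is installed in compiled form; this text tells all that it offers.
- The arm moves only by the tool play_rows, never from a script. Its argument "targets" is a list of rows, each an object with "translation": the shift along the tool's x, y, z in mm, a list of three; "delta_rot": the turn, a rotation vector about the tool's x, y, z in degrees, a list of three; "jaw": the opening in per cent of the stroke, from 0 (shut) to 100 (fully open). A call has 1 to 20 rows; each row is the pose to reach, as a shift and turn from the pose commanded when the call began, along the tool's axes at that moment; what a row does not reach only later rows make up. A row lasts 1/12 s, in which the tool goes at most 41.7 mm and 7.16 degrees, less where a joint would pass 70% of its speed; a pose out of reach is approached as far as the arm can. A call with a gripper value outside its range is refused whole. The fingers move at their own pace and stop on an object; "force" is the grip in N (left out, the last holds). Time passes only in rows, so rows that repeat a pose let the fingers close. It gives the time, the measured TCP pose, the force, the opening and the grip force at its end, in the units of the state.
- observe(): the state, without advancing time (a new reading comes with each control period).
- read_camera(name): name is "side" or "top" or "wrist"; returns a dict with "color" (420x560x3 uint8, blue, green, red), "intrinsics" (3x3 intrinsics, pixels), "distortion" ([k1, k2, p1, p2, k3] as OpenCV has them; the pictures are not rectified), "position" and "attitude" of the camera in the world; the wrist camera has in their place "T_tool_cam" (4x4, takes a point from camera to tool coordinates, whose origin is the TCP and whose axes are the flange's). Camera axes: x right, y down, z forward; pixel columns grow to the right and rows downward; lengths in m; the calibration is good to about 2 mm. A picture is of the moment at which its call begins: read the wrist's pose just before it. There is no depth.
- sign_off(): hands the job in; it is judged then, once.
Trained networks look in the newest picture that a camera, given by its name, has taken for a name from the list of things; names that differ only in an ending like _2 or _b are one class to them, and where a whole thing is asked for, a point or a joint stands for the part that bears it (a point fixed in the world has none). Each returns a list of dicts, best first, with "confidence" (0 to 1); they miss things now and then, are a little off and sometimes report something else, mostly with a low value. They report only what shows in the picture. A call takes as long as a camera call. They do not tell look-alikes from the thing itself.
- cut_out(camera, query): "pixels" (420x560 bool, what is visible of it) and "box" ([left, top, right, bottom] in pixels, round what is visible of it).
The state is a dict: "time": time; "q": joint angles; "joint_vel": joint speeds; "joint_torque": joint torques, N m; "tcp_pos": TCP position; "orientation": TCP orientation; "force": force on the tool from outside, world axes, zero at the start; "moment": the same for the moment, N m; "grip_width": opening from 0.0 (shut) to 1.0 (fully open); "grasp_force": force on a finger pad.
Only numpy, scipy, OpenCV 4.12 (cv2) and the standard library are available. Lean on these libraries where they do the work, as an engineer would, in place of code of your own. Each camera call takes 0.05 s, during which the arm holds its last target. There are 200 camera calls.

## Task

Take the stack apart from the top and set each thing in the place of its own colour: first stand the two thread spools upright in the dishes of their colours, then lay the yellow case flat inside the yellow tray, and last the white case flat inside the white tray. Set things down rather than dropping them, never let a spool topple, leave the button tin and the rotary cutter where they lie, and let go of everything at the end.

Things in the scene. Friction and masses are not known exactly. Their poses are not given: they have to be found in the camera images.
- red_spool: loose red thread spool, upright on the yellow case: cylinder of red thread, diameter 36 mm up to 46 mm (white 5 mm foot), white core tube 20 mm wide on top; 56 mm high, about 60 g. Origin: centre of underside, z up its axis. The two stand along the yellow case's long axis, axes 60 mm apart, either one at either end.
- blue_spool: loose blue thread spool, upright on the yellow case: cylinder of blue thread, diameter 36 mm up to 46 mm (white 5 mm foot), white core tube 20 mm wide on top; 56 mm high, about 60 g. Origin: centre of underside, z up its axis. The two stand along the yellow case's long axis, axes 60 mm apart, either one at either end.
- yellow_case: loose closed yellow plastic sewing case, 105 (x) x 50 (y) x 30 mm high, about 140 g, lying flat on the middle of the white case, long axes nearly parallel; it carries both spools. Origin: centre of its underside, x along its length, z up. Can be gripped across its 50 mm width. Half turns do not matter.
- white_case: loose closed white plastic sewing case, 160 (x) x 62 (y) x 34 mm high, about 250 g, the bottom of the stack, lying flat on the table. Origin: centre of its underside, x along its length, z up. Can be gripped across its 62 mm width. Half turns do not matter.
- red_dish: red round shallow dish fixed to the table, the place of the red spool: outer diameter 70 mm, inner diameter 62 mm, rim 12 mm high, inner floor 4 mm above the table. Origin: centre of its underside, on the table.
- blue_dish: blue round shallow dish fixed to the table, the place of the blue spool: outer diameter 70 mm, inner diameter 62 mm, rim 12 mm high, inner floor 4 mm above the table. Origin: centre of its underside, on the table.
- yellow_tray: yellow rectangular shallow tray fixed to the table, the place of the yellow case: outside 135 (x) x 80 (y) mm, inside 127 x 72 mm, rim 14 mm high, inner floor 4 mm above the table. Origin: centre of its underside, on the table; x along its length.
- white_tray: white rectangular shallow tray fixed to the table, the place of the white case: outside 190 (x) x 92 (y) mm, inside 182 x 84 mm, rim 14 mm high, inner floor 4 mm above the table. Origin: centre of its underside, on the table; x along its length.
- button_tin: bystander, loose: round closed brass tin, diameter 59 mm, 32 mm high, beside the dishes. Origin: centre of its underside. Leave alone.
- rotary_cutter: bystander, loose: orange rotary cutter lying flat, about 152 mm long (from 78 mm behind to 75 mm ahead of its origin along x), 45 mm wide at its steel disc, 20 mm high. Origin: on its underside, x towards the disc. Leave alone. (A small green seam ripper, 10 mm high, lies to the other side: of no account.)
Mind the look-alikes: they are no part of the job. There is more than one size of the blue_spool; the job needs the larger. Of the things that look like the red_dish, take the one that is farthest to the robot's left at the start.

How it is judged:
On the way, in this order (a step that is already met when the one before it is completed fails the run):
1. both spools stand released in the dishes of their own colours (horizontal distance between red_spool and red_dish below 0.017 m and z of red_spool in the frame of red_dish between -0.002 and 0.009 m and angle between each of red_spool, blue_spool's own z axis and vertical below 0.1 rad and horizontal distance between blue_spool and blue_dish below 0.017 m and z of blue_spool in the frame of blue_dish between -0.002 and 0.009 m and contact force between each of red_spool, blue_spool and the fingers below 0.05 N), for 0.2 s.
2. then the yellow case lies released, flat in the yellow tray (horizontal distance between yellow_case and yellow_tray below 0.018 m and z of yellow_case in the frame of yellow_tray between -0.002 and 0.009 m and angle between yellow_case's own z axis and vertical below 0.1 rad and angle between the x axis of yellow_case and the x axis of yellow_tray, either way round below 0.3 rad and contact force between yellow_case and the fingers below 0.05 N), for 0.2 s.
3. last the white case lies released, flat in the white tray (horizontal distance between white_case and white_tray below 0.018 m and z of white_case in the frame of white_tray between -0.002 and 0.009 m and angle between white_case's own z axis and vertical below 0.1 rad and angle between the x axis of white_case and the x axis of white_tray, either way round below 0.3 rad and contact force between white_case and the fingers below 0.05 N), for 0.2 s.
At the end, for the whole second after the job is handed in: Each spool stands upright in the dish of its colour (within 17 mm of its centre), each case lies flat in the tray of its colour (centres within 18 mm, long axes within 0.3 rad), tilt under 0.1 rad, undersides under 9 mm above the place's underside; all released and at rest (all of step 1 and all of step 2 and all of step 3 and linear speed of each of red_spool, blue_spool, yellow_case, white_case below 0.02 m/s and angular speed of each of red_spool, blue_spool, yellow_case, white_case below 0.2 rad/s); the robot touches nothing.
It fails at once if the button tin is pushed more than 20 mm from where it lay (distance of button_tin from where it was at the start of the episode above 0.02 m).
It fails at once if the rotary cutter is pushed more than 20 mm from where it lay (distance of rotary_cutter from where it was at the start of the episode above 0.02 m).
It fails at once if a spool is toppled (leans more than 45 degrees) (angle between any of red_spool, blue_spool's own z axis and vertical above 0.785 rad).
It fails at once if a spool or case is dropped or thrown (flies free at more than 0.7 m/s, a fall of about 25 mm) ((contact force between red_spool and anything else below 0.02 N and linear speed of red_spool above 0.7 m/s) or (contact force between blue_spool and anything else below 0.02 N and linear speed of blue_spool above 0.7 m/s) or (contact force between yellow_case and anything else below 0.02 N and linear speed of yellow_case above 0.7 m/s) or (contact force between white_case and anything else below 0.02 N and linear speed of white_case above 0.7 m/s)).
It also fails if it takes over 128 s, if anything falls off the work surface, if the arm or the gripper's body presses on something with over 40 N, if the wrist force passes 120 N, or if a joint passes its speed limit or range.

## Working session

There is one attempt and no reset: what is moved stays moved. The work goes in short steps, Python scripts to look and compute and a tool call to move; the robot and the scene stay as the last step left them, time stands still between calls to the robot, and variables do not carry over. Pictures are saved under pics/ and viewed, at most 14 in all, crops included, and the job is handed in when it is done.

Besides the shell and the picture viewer there is one more tool, called after "Call:" by a JSON object that holds its "name" and its "arguments", one argument or row to a line. play_rows: Moves the arm, as the interface text tells. Its arguments: {"type":"object","properties":{"targets":{"type":"array","items":{"type":"object","properties":{"translation":{"type":"array","items":{"type":"number"}},"delta_rot":{"type":"array","items":{"type":"number"}},"jaw":{"type":"number"}}}},"force":{"type":"number"}},"required":["targets"]}

```bash
mkdir -p pics; cat > h.py <<'E'
from cell import *
import numpy as np, cv2
from scipy.spatial.transform import Rotation as R
def q2R(q): return R.from_quat([q[1],q[2],q[3],q[0]]).as_matrix()
def campose(c,s=None):
    if 'T_tool_cam' in c:
        s=s or observe(); T=np.array(c['T_tool_cam']); Rt=q2R(s['orientation'])
        return Rt@T[:3,:3], np.array(s['tcp_pos'])+Rt@T[:3,3]
    a=np.array(c['attitude'],float)
    return (q2R(a) if a.size==4 else a), np.array(c['position'],float)
def w(c,uv,z,s=None):
    """pixels -> world points on plane z"""
    Rc,p=campose(c,s); uv=np.array(uv,float).reshape(-1,1,2)
    n=cv2.undistortPoints(uv,np.array(c['intrinsics'],float),np.array(c['distortion'],float)).reshape(-1,2)
    d=np.c_[n,np.ones(len(n))]@Rc.T
    return p+d*((z-p[2])/d[:,2])[:,None]
def px(c,P,s=None):
    Rc,p=campose(c,s); X=(np.array(P,float).reshape(-1,3)-p)@Rc
    return cv2.projectPoints(X,np.zeros(3),np.zeros(3),np.array(c['intrinsics'],float),np.array(c['distortion'],float))[0].reshape(-1,2)
E
python3 - <<'E'
from h import *
for n in ['top','side']:
    c=read_camera(n); cv2.imwrite(f'pics/{n}0.png',c['color']); print(n,c['position'],c['attitude'],c['intrinsics'])
    for k in ['red_spool','blue_spool','yellow_case','white_case','red_dish','blue_dish','yellow_tray','white_tray','button_tin','rotary_cutter']:
        for d in cut_out(n,k):
            m=d['pixels']; ys,xs=np.nonzero(m); print(k,round(d['confidence'],2),d['box'],m.sum(),w(c,[xs.mean(),ys.mean()],0.0)[0].round(3))
print(observe())
E
```

```text
top [ 0.347074   -0.02074783  1.23668671] [-0.07391324  0.72067409 -0.68581507  0.06945052] [[469.30274571   0.         275.27939887]
 [  0.         469.30274571 204.34075056]
 [  0.           0.           1.        ]]
red_spool 0.47 [140.4, 219.6, 158.6, 233.6] 259 [0.524 0.332 0.   ]
blue_spool 0.51 [182.7, 246.1, 192.3, 255.7] 90 [0.461 0.222 0.   ]
blue_spool 0.49 [132.5, 242.1, 150.3, 255.6] 216 [0.462 0.345 0.   ]
yellow_case 0.65 [139.8, 221.5, 166.6, 263.6] 518 [0.484 0.317 0.   ]
white_case 0.8 [131.9, 213.1, 171.3, 276.5] 737 [0.461 0.31  0.   ]
red_dish 0.89 [259.1, 170.4, 284.0, 197.4] 507 [0.653 0.01  0.   ]
blue_dish 0.67 [204.5, 166.2, 230.2, 191.6] 530 [0.665 0.155 0.   ]
yellow_tray 0.74 [367.3, 244.5, 413.5, 300.2] 1564 [ 0.439 -0.319  0.   ]
white_tray 0.82 [244.9, 216.2, 286.2, 296.8] 2555 [0.462 0.013 0.   ]
white_tray 0.69 [319.2, 168.6, 340.1, 186.8] 386 [ 0.681 -0.148  0.   ]
button_tin 0.81 [319.9, 167.8, 341.8, 192.1] 414 [ 0.68  -0.149  0.   ]
rotary_cutter 0.84 [317.9, 259.2, 335.2, 317.8] 702 [ 0.39 -0.15  0.  ]
side [-0.00582534  0.65091981  0.66655012] 
[... 1221 characters left out ...]
97 0.   ]
{'time': 1.1, 'q': array([-1.29877207e+00,  1.15990057e-01,  1.44158729e+00,  7.14562775e-06,
        1.58398072e+00, -3.78094679e-02]), 'joint_vel': array([-0.00100485,  0.00109373,  0.00120178, -0.00045427,  0.00132966,
       -0.00120383]), 'joint_torque': array([-1.50125670e-03, -7.21026707e+01, -6.22778106e+01,  7.77757773e-02,
        1.81590370e-02,  2.50378952e-05]), 'tcp_pos': array([ 0.20579928, -0.64287816,  0.21866074]), 'orientation': array([1.67581813e-05, 9.88024355e-01, 1.54298005e-01, 5.56866802e-06]), 'force': array([ 0.20814203, -0.44705328,  0.67343008]), 'moment': array([0.01777442, 0.01929594, 0.00833812]), 'grasp_force': 0.0, 'grip_width': 0.9989238670918031}
```

```bash
python3 - <<'E'
import cv2
a=cv2.imread('pics/top0.png')[130:340,100:440]; cv2.imwrite('pics/t1.png',cv2.resize(a,None,fx=2.35,fy=2.35,interpolation=2))
a=cv2.imread('pics/side0.png')[150:400,150:460]; cv2.imwrite('pics/s1.png',cv2.resize(a,None,fx=2.4,fy=2.4,interpolation=2))
E
```

```text
(no output)
```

View pics/t1.png

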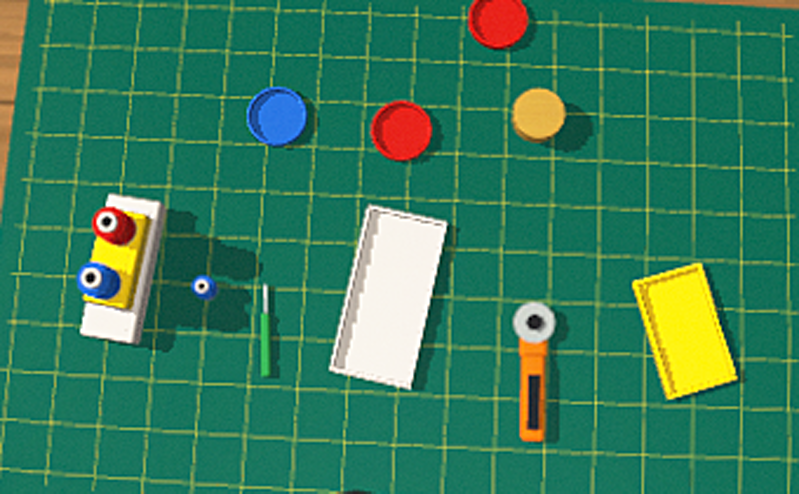

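View pics/s1.png

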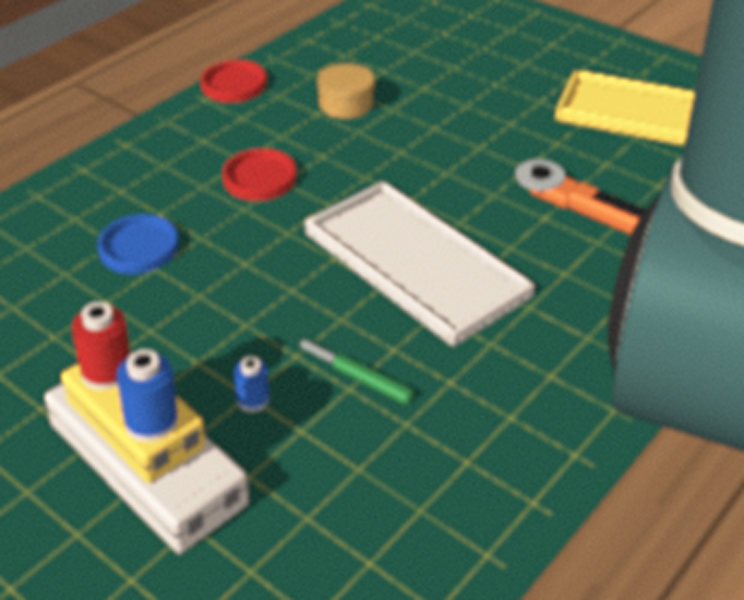

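The pictures show the stack at left with the red spool at its far end, top pixel (145,224), and the blue spool nearer, (140,248). The small blue decoy stands beside it. The wanted red dish is the left one, (271,185); the other red dish is farther right. Next I measure these.

```bash
cat >> h.py <<'E'
def rect(m):
    cs=cv2.findContours(m.astype(np.uint8),0,1)[0]; return max(cs,key=cv2.contourArea).reshape(-1,2)
def long(c,m,z,s=None):
    """centre, yaw deg (mod 180), sizes of mask outline on plane z"""
    P=w(c,rect(m),z,s)[:,:2]*1000
    (x,y),(a,b),t=cv2.minAreaRect(P.astype(np.float32))
    if a<b: t+=90; a,b=b,a
    return np.round([x,y,(t+90)%180-90,a,b],1)
def plan(x,y,z,yaw,s=None):
    """tool shift mm & turn so TCP at (x,y,z)m with closing axis y at yaw deg (mod 180), pointing down"""
    s=s or observe(); Rt=q2R(s['orientation']); d=Rt.T@(np.array([x,y,z])-s['tcp_pos'])*1000
    cur=np.degrees(np.arctan2(Rt[1,1],Rt[0,1])); dy=(yaw-cur+90)%180-90
    print('shift',d.round(1),'rotz tool',round(-dy,1),'cur yaw',round(cur,1),'alt',round(-dy+(180 if dy>0 else -180),1))
E
python3 - <<'E'
from h import *
c=read_camera('top')
print('spools',w(c,[[145.5,224.5],[139.6,248.3]],.12).round(3))
for k in ['red_dish','blue_dish']:
    for n in ['top','side']:
        c=read_camera(n)
        for d in cut_out(n,k)[:2]:
            print(n,k,long(c,d['pixels'],.012 if n=='top' else .008))
c=read_camera('top')
for k in ['yellow_tray','white_tray']: print(k,long(c,cut_out('top',k)[0]['pixels'],.014))
print(long(c,cut_out('top','white_case')[0]['pixels'],.034))
plan(.48,.31,.30,78)
E
```

```text
spools [[0.511 0.305 0.12 ]
 [0.452 0.314 0.12 ]]
top red_dish [650.2   8.8   2.8  69.2  67.2]
top red_dish [462.8  12.4 -10.3 188.7  91.8]
side red_dish [652.4  12.8 -44.9  83.4  66.3]
side red_dish [793.9 -94.4 -50.9  79.3  70.3]
top blue_dish [659.9 152.6  30.4  69.1  68.8]
side blue_dish [663.1 156.9 -43.   79.2  68.2]
yellow_tray [ 437.5 -316.    19.3  137.4   85. ]
white_tray [ 384.3 -149.5    1.7  146.3   39.1]
[474.5 306.3  -5.9 162.7  72.4]
shift [ 551.7 -823.9  -81.4] rotz tool 29.8 cur yaw -72.2 alt -150.2
```

Call:
{"name": "play_rows", "arguments": {
  "targets": [
    {"translation":[0,0,-80],"delta_rot":[0,0,0],"jaw":100},
    {"translation":[0,0,-80],"delta_rot":[0,0,0],"jaw":100},
    {"translation":[552,-824,-81],"delta_rot":[0,0,-153],"jaw":100},
    {"translation":[552,-824,-81],"delta_rot":[0,0,-153],"jaw":100},
    {"translation":[552,-824,-81],"delta_rot":[0,0,-153],"jaw":100},
    {"translation":[552,-824,-81],"delta_rot":[0,0,-153],"jaw":100},
    {"translation":[552,-824,-81],"delta_rot":[0,0,-153],"jaw":100},
    {"translation":[552,-824,-81],"delta_rot":[0,0,-153],"jaw":100},
    {"translation":[552,-824,-81],"delta_rot":[0,0,-153],"jaw":100},
    {"translation":[552,-824,-81],"delta_rot":[0,0,-153],"jaw":100},
    {"translation":[552,-824,-81],"delta_rot":[0,0,-153],"jaw":100},
    {"translation":[552,-824,-81],"delta_rot":[0,0,-153],"jaw":100},
    {"translation":[552,-824,-81],"delta_rot":[0,0,-153],"jaw":100},
    {"translation":[552,-824,-81],"delta_rot":[0,0,-153],"jaw":100},
    {"translation":[552,-824,-81],"delta_rot":[0,0,-153],"jaw":100},
    {"translation":[552,-824,-81],"delta_rot":[0,0,-153],"jaw":100},
    {"translation":[552,-824,-81],"delta_rot":[0,0,-153],"jaw":100},
    {"translation":[552,-824,-81],"delta_rot":[0,0,-153],"jaw":100},
    {"translation":[552,-824,-81],"delta_rot":[0,0,-153],"jaw":100},
    {"translation":[552,-824,-81],"delta_rot":[0,0,-153],"jaw":100}
  ]
}}

```text
time: 3.42
tcp_pos: [0.4131, 0.0799, 0.2998]
orientation: [0.001, 0.284, 0.959, 0.0]
force: [0.7, -1.0, -0.1]
grip_width: 0.997
grasp_force: 0.0
```

```bash
python3 - <<'E'
from h import *
plan(.48,.31,.30,81.3); print(observe()['q'])
E
```

```text
shift [ 6.920e+01  2.294e+02 -1.000e-01] rotz tool -24.3 cur yaw 57.0 alt 155.7
[ 1.30550909e-01 -4.59240981e-01  1.81552618e+00 -6.34295603e-05
  1.78401366e+00 -8.64399436e-01]
```

Call:
{"name": "play_rows", "arguments": {
  "targets": [
    {"translation":[69,229,0],"delta_rot":[0,0,-24.3],"jaw":100},
    {"translation":[69,229,0],"delta_rot":[0,0,-24.3],"jaw":100},
    {"translation":[69,229,0],"delta_rot":[0,0,-24.3],"jaw":100},
    {"translation":[69,229,0],"delta_rot":[0,0,-24.3],"jaw":100},
    {"translation":[69,229,0],"delta_rot":[0,0,-24.3],"jaw":100},
    {"translation":[69,229,0],"delta_rot":[0,0,-24.3],"jaw":100},
    {"translation":[69,229,0],"delta_rot":[0,0,-24.3],"jaw":100},
    {"translation":[69,229,0],"delta_rot":[0,0,-24.3],"jaw":100},
    {"translation":[69,229,0],"delta_rot":[0,0,-24.3],"jaw":100},
    {"translation":[69,229,0],"delta_rot":[0,0,-24.3],"jaw":100}
  ]
}}

```text
time: 4.25
tcp_pos: [0.4816, 0.3059, 0.2998]
orientation: [0.0, 0.079, 0.997, 0.0]
force: [-0.3, 0.0, -0.4]
grip_width: 1.002
grasp_force: 0.0
```

```bash
python3 - <<'E'
from h import *
s=observe(); c=read_camera('wrist'); cv2.imwrite('pics/w1.png',c['color'])
print(s['tcp_pos'],s['q'],campose(c,s)[1])
for k in ['red_spool','blue_spool','yellow_case','white_case']:
    for d in cut_out('wrist',k):
        print(k,round(d['confidence'],2),d['box'],long(c,d['pixels'],{'r':.11,'b':.11,'y':.064,'w':.034}[k[0]],s))
E
```

```text
[0.48155573 0.30587237 0.29980744] [ 5.21249517e-01 -1.21735309e-01  1.54883677e+00 -1.52613496e-04
  1.71390401e+00 -8.90406475e-01] [0.40108992 0.31882226 0.46623538]
red_spool 0.96 [269.7, 194.3, 304.6, 235.2] [506.9 308.7   5.4  45.2  36.9]
red_spool 0.73 [257.6, 104.5, 313.1, 232.4] [434.1 317.8  -6.2  76.7  50.7]
blue_spool 0.81 [199.9, 155.3, 221.1, 178.8] [446.6 240.7 -56.   23.8  18.4]
blue_spool 0.59 [269.7, 142.1, 306.3, 181.9] [451.7 319.5  35.5  36.7  36.4]
yellow_case 0.92 [264.1, 135.0, 307.1, 225.0] [480.3 313.   -7.9 104.5  49.3]
white_case 0.89 [259.9, 104.9, 310.5, 232.5] [447.8 316.8  -7.  106.2  60.7]
```

View pics/w1.png

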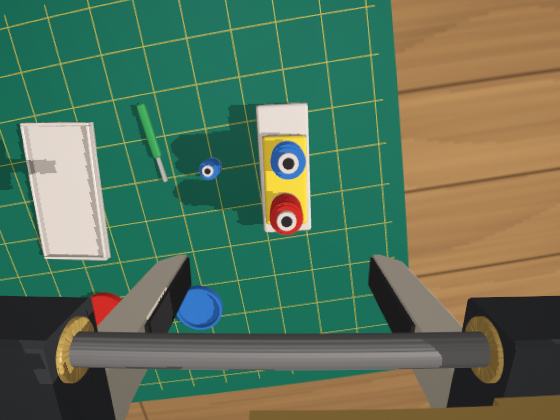

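The wrist view shows the stack from above: the blue spool's core top at (288,163), the red one's at (286,221), the yellow case under both, and the small blue decoy off to the left at (208,169).

```bash
python3 - <<'E'
from h import *
s=observe(); c=read_camera('wrist')
g=c['color'].astype(int)
# white ring centroid of core tops
for k,(u,v) in dict(red=(286,221),blue=(288,163)).items():
    sub=c['color'][v-14:v+15,u-14:u+15]; hsv=cv2.cvtColor(sub,cv2.COLOR_BGR2HSV)
    m=((hsv[...,1]<70)&(np.hypot(*np.mgrid[-14:15,-14:15])<13)).astype(np.uint8); ys,xs=np.nonzero(m); p=(u-14+xs.mean(),v-14+ys.mean())
    print(k,p,m.sum(),w(c,p,.12,s).round(4))
plan(.5095,.308,.16,82)
E
```

```text
red (np.float64(285.9205298013245), np.float64(220.25496688741723)) 302 [[0.5114 0.3088 0.12  ]]
blue (np.float64(287.5420289855073), np.float64(162.80289855072465)) 345 [[0.4529 0.3194 0.12  ]]
shift [-27.2   6.  139.7] rotz tool -1.1 cur yaw 80.9 alt 178.9
```

Call:
{"name": "play_rows", "arguments": {
  "targets": [
    {"translation":[-29,7,40],"delta_rot":[0,0,-1.1],"jaw":100},
    {"translation":[-29,7,80],"delta_rot":[0,0,-1.1],"jaw":100},
    {"translation":[-29,7,120],"delta_rot":[0,0,-1.1],"jaw":100},
    {"translation":[-29,7,160],"delta_rot":[0,0,-1.1],"jaw":100},
    {"translation":[-29,7,160],"delta_rot":[0,0,-1.1],"jaw":100},
    {"translation":[-29,7,160],"delta_rot":[0,0,-1.1],"jaw":100},
    {"translation":[-29,7,160],"delta_rot":[0,0,-1.1],"jaw":100}
  ]
}}

```text
time: 5.13
tcp_pos: [0.5121, 0.3095, 0.1422]
orientation: [0.001, 0.07, 0.998, 0.001]
force: [0.5, -1.0, 1.3]
grip_width: 0.999
grasp_force: 0.0
```

```bash
python3 - <<'E'
from h import *
print(observe()['tcp_pos']); plan(.511,.308,.077,82)
E
```

```text
[0.51213444 0.30949989 0.14222461]
shift [ 1.  -1.7 65.2] rotz tool 0.0 cur yaw 82.0 alt -180.0
```

Call:
{"name": "play_rows", "arguments": {
  "targets": [
    {"translation":[1,-2,30],"jaw":100,"delta_rot":[0,0,0]},
    {"translation":[1,-2,55],"jaw":100,"delta_rot":[0,0,0]},
    {"translation":[1,-2,65],"jaw":100,"delta_rot":[0,0,0]},
    {"translation":[1,-2,65],"jaw":100,"delta_rot":[0,0,0]},
    {"translation":[1,-2,65],"jaw":60,"delta_rot":[0,0,0]},
    {"translation":[1,-2,65],"jaw":50,"delta_rot":[0,0,0]},
    {"translation":[1,-2,65],"jaw":45,"delta_rot":[0,0,0]},
    {"translation":[1,-2,65],"jaw":40,"delta_rot":[0,0,0]},
    {"translation":[1,-2,65],"jaw":35,"delta_rot":[0,0,0]},
    {"translation":[1,-2,65],"jaw":30,"delta_rot":[0,0,0]},
    {"translation":[1,-2,65],"jaw":25,"delta_rot":[0,0,0]},
    {"translation":[1,-2,65],"jaw":20,"delta_rot":[0,0,0]},
    {"translation":[1,-2,65],"jaw":20,"delta_rot":[0,0,0]},
    {"translation":[1,-2,65],"jaw":20,"delta_rot":[0,0,0]}
  ],
  "force": 12
}}

```text
time: 6.3
tcp_pos: [0.5101, 0.3073, 0.0744]
orientation: [-0.0, 0.07, 0.998, 0.0]
force: [0.1, -0.1, 0.5]
grip_width: 0.386
grasp_force: 12.0
```

```bash
python3 - <<'E'
from h import *
print(observe()['tcp_pos']); plan(.651,.010,.2,82); plan(.651,.01,.02,82)
E
```

```text
[0.51011897 0.30732284 0.07440529]
shift [-180.7 -274.9 -125.6] rotz tool 0.0 cur yaw 82.0 alt -180.0
shift [-180.8 -274.9   54.4] rotz tool 0.0 cur yaw 82.0 alt -180.0
```

Call:
{"name": "play_rows", "arguments": {
  "targets": [
    {"translation":[0,0,-15],"jaw":20,"delta_rot":[0,0,0]},
    {"translation":[0,0,-50],"jaw":20,"delta_rot":[0,0,0]},
    {"translation":[0,0,-90],"jaw":20,"delta_rot":[0,0,0]},
    {"translation":[-18,-28,-110],"jaw":20,"delta_rot":[0,0,0]},
    {"translation":[-36,-55,-110],"jaw":20,"delta_rot":[0,0,0]},
    {"translation":[-54,-82,-110],"jaw":20,"delta_rot":[0,0,0]},
    {"translation":[-73,-110,-110],"jaw":20,"delta_rot":[0,0,0]},
    {"translation":[-91,-138,-110],"jaw":20,"delta_rot":[0,0,0]},
    {"translation":[-109,-165,-110],"jaw":20,"delta_rot":[0,0,0]},
    {"translation":[-127,-192,-110],"jaw":20,"delta_rot":[0,0,0]},
    {"translation":[-145,-220,-100],"jaw":20,"delta_rot":[0,0,0]},
    {"translation":[-163,-248,-80],"jaw":20,"delta_rot":[0,0,0]},
    {"translation":[-175,-266,-50],"jaw":20,"delta_rot":[0,0,0]},
    {"translation":[-181,-275,-10],"jaw":20,"delta_rot":[0,0,0]},
    {"translation":[-181,-275,20],"jaw":20,"delta_rot":[0,0,0]},
    {"translation":[-181,-275,30],"jaw":20,"delta_rot":[0,0,0]},
    {"translation":[-181,-275,30],"jaw":20,"delta_rot":[0,0,0]},
    {"translation":[-181,-275,30],"jaw":20,"delta_rot":[0,0,0]},
    {"translation":[-181,-275,30],"jaw":20,"delta_rot":[0,0,0]}
  ]
}}

```text
time: 7.88
tcp_pos: [0.6523, 0.0103, 0.0471]
orientation: [0.002, 0.069, 0.998, 0.0]
force: [0.1, 0.4, 0.0]
grip_width: 0.384
grasp_force: 12.0
```

```bash
python3 - <<'E'
from h import *
print(observe()['tcp_pos'],observe()['q']); plan(.651,.01,.0147,82)
c=read_camera('top'); cv2.imwrite('pics/t2.png',cv2.resize(c['color'][130:250,180:380],None,fx=3,fy=3))
E
```

```text
[0.65233362 0.01030885 0.04709749] [-2.33187664e-02  1.61676030e-01  1.67556031e+00  5.58915150e-05
  1.30125732e+00 -1.45558037e+00]
shift [ 1.4 -0.5 32.4] rotz tool 0.1 cur yaw 82.1 alt -179.9
```

View pics/t2.png

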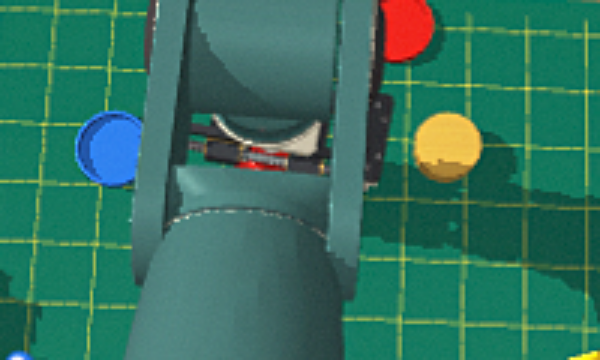

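The arm hides the dish from above, so I lower by the measured numbers.

Call:
{"name": "play_rows", "arguments": {
  "targets": [
    {"translation":[0,0,15],"jaw":20,"delta_rot":[0,0,0]},
    {"translation":[0,0,22],"jaw":20,"delta_rot":[0,0,0]},
    {"translation":[0,0,27],"jaw":20,"delta_rot":[0,0,0]},
    {"translation":[0,0,30],"jaw":20,"delta_rot":[0,0,0]},
    {"translation":[0,0,30],"jaw":20,"delta_rot":[0,0,0]},
    {"translation":[0,0,30],"jaw":20,"delta_rot":[0,0,0]},
    {"translation":[0,0,30],"jaw":20,"delta_rot":[0,0,0]}
  ]
}}

```text
time: 8.52
tcp_pos: [0.6512, 0.0099, 0.0143]
orientation: [-0.0, 0.07, 0.998, 0.0]
force: [0.2, -0.2, 0.2]
grip_width: 0.382
grasp_force: 12.0
```

Call:
{"name": "play_rows", "arguments": {
  "targets": [
    {"translation":[0,0,1],"jaw":20,"delta_rot":[0,0,0]},
    {"translation":[0,0,1],"jaw":42,"delta_rot":[0,0,0]},
    {"translation":[0,0,1],"jaw":50,"delta_rot":[0,0,0]},
    {"translation":[0,0,1],"jaw":70,"delta_rot":[0,0,0]},
    {"translation":[0,0,1],"jaw":80,"delta_rot":[0,0,0]},
    {"translation":[0,0,1],"jaw":80,"delta_rot":[0,0,0]},
    {"translation":[0,0,-20],"jaw":80,"delta_rot":[0,0,0]},
    {"translation":[0,0,-60],"jaw":90,"delta_rot":[0,0,0]},
    {"translation":[0,0,-100],"jaw":100,"delta_rot":[0,0,0]},
    {"translation":[0,0,-140],"jaw":100,"delta_rot":[0,0,0]},
    {"translation":[0,0,-140],"jaw":100,"delta_rot":[0,0,0]},
    {"translation":[0,0,-140],"jaw":100,"delta_rot":[0,0,0]}
  ]
}}

```text
time: 9.52
tcp_pos: [0.6522, 0.0098, 0.1572]
orientation: [0.002, 0.07, 0.998, 0.0]
force: [-1.6, -0.2, -0.3]
grip_width: 0.997
grasp_force: 0.0
```

```bash
python3 - <<'E'
from h import *
s=observe(); print(s['tcp_pos']); plan(.4525,.3175,.15,82)
for n in ['wrist','side']:
    c=read_camera(n); print(n,[(round(d['confidence'],2),long(c,d['pixels'],.06,s)) for d in cut_out(n,'red_spool')])
cv2.imwrite('pics/s2.png',cv2.resize(c['color'][150:400,150:460],None,fx=2.4,fy=2.4,interpolation=2))
E
```

```text
[0.65224368 0.00983736 0.15723383]
shift [240.5 277.    6.3] rotz tool 0.0 cur yaw 82.0 alt -180.0
wrist [(0.78, array([646.2,  10.8,  -8. ,  43. ,  34.6]))]
side [(0.83, array([626. ,  38.8, -44.3, 100.5,  33.8])), (0.47, array([478.6, 318. ,  -7.1, 124. ,  59.5])), (0.4, array([595.4,  66.9, -40.7,  72.4,  66.1]))]
```

View pics/s2.png

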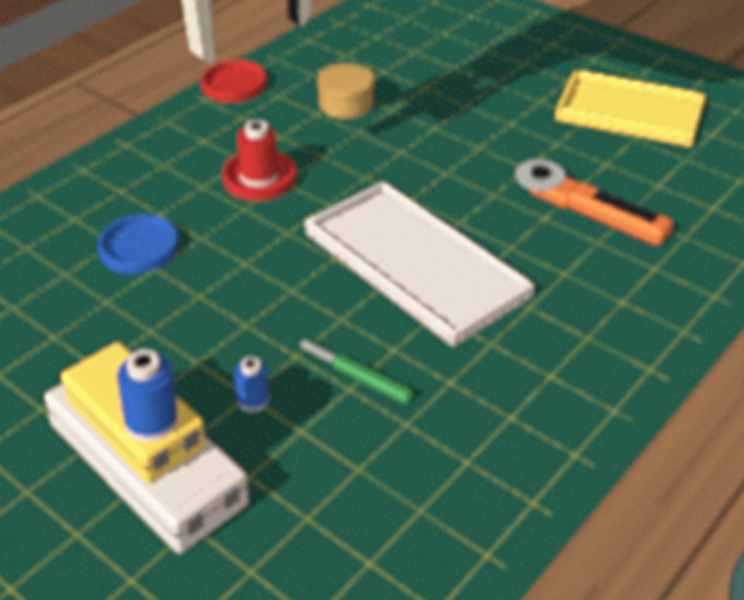

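The red spool stands centred in its dish, at crop (258,155). The blue one is next.

Call:
{"name": "play_rows", "arguments": {
  "targets": [
    {"translation":[24,28,-5],"jaw":100,"delta_rot":[0,0,0]},
    {"translation":[50,57,-5],"jaw":100,"delta_rot":[0,0,0]},
    {"translation":[76,87,-5],"jaw":100,"delta_rot":[0,0,0]},
    {"translation":[102,117,-5],"jaw":100,"delta_rot":[0,0,0]},
    {"translation":[128,147,-5],"jaw":100,"delta_rot":[0,0,0]},
    {"translation":[154,177,0],"jaw":100,"delta_rot":[0,0,0]},
    {"translation":[180,207,0],"jaw":100,"delta_rot":[0,0,0]},
    {"translation":[205,236,0],"jaw":100,"delta_rot":[0,0,0]},
    {"translation":[225,260,5],"jaw":100,"delta_rot":[0,0,0]},
    {"translation":[240,277,5],"jaw":100,"delta_rot":[0,0,0]},
    {"translation":[240,277,5],"jaw":100,"delta_rot":[0,0,0]},
    {"translation":[240,277,5],"jaw":100,"delta_rot":[0,0,0]},
    {"translation":[240,277,5],"jaw":100,"delta_rot":[0,0,0]},
    {"translation":[240,277,5],"jaw":100,"delta_rot":[0,0,0]}
  ]
}}

```text
time: 10.88
tcp_pos: [0.4524, 0.3167, 0.1489]
orientation: [-0.0, 0.07, 0.998, -0.0]
force: [-0.2, -0.7, -0.2]
grip_width: 1.002
grasp_force: 0.0
```

```bash
python3 - <<'E'
from h import *
print(observe()['tcp_pos']); plan(.4525,.3175,.0765,82)
E
```

```text
[0.45238219 0.31668466 0.14890511]
shift [-0.   0.9 72.4] rotz tool -0.0 cur yaw 82.0 alt 180.0
```

Call:
{"name": "play_rows", "arguments": {
  "targets": [
    {"translation":[0,1,30],"jaw":100,"delta_rot":[0,0,0]},
    {"translation":[0,1,58],"jaw":100,"delta_rot":[0,0,0]},
    {"translation":[0,1,72],"jaw":100,"delta_rot":[0,0,0]},
    {"translation":[0,1,72],"jaw":100,"delta_rot":[0,0,0]},
    {"translation":[0,1,72],"jaw":60,"delta_rot":[0,0,0]},
    {"translation":[0,1,72],"jaw":50,"delta_rot":[0,0,0]},
    {"translation":[0,1,72],"jaw":45,"delta_rot":[0,0,0]},
    {"translation":[0,1,72],"jaw":40,"delta_rot":[0,0,0]},
    {"translation":[0,1,72],"jaw":35,"delta_rot":[0,0,0]},
    {"translation":[0,1,72],"jaw":30,"delta_rot":[0,0,0]},
    {"translation":[0,1,72],"jaw":25,"delta_rot":[0,0,0]},
    {"translation":[0,1,72],"jaw":20,"delta_rot":[0,0,0]},
    {"translation":[0,1,72],"jaw":20,"delta_rot":[0,0,0]},
    {"translation":[0,1,72],"jaw":20,"delta_rot":[0,0,0]}
  ]
}}

```text
time: 12.05
tcp_pos: [0.4521, 0.3185, 0.0775]
orientation: [0.0, 0.069, 0.998, 0.0]
force: [-0.8, 0.4, 0.8]
grip_width: 0.384
grasp_force: 12.0
```

```bash
python3 - <<'E'
from h import *
print(observe()['tcp_pos']); plan(.661,.154,.045,82)
E
```

```text
[0.45209727 0.31850989 0.07746346]
shift [-229.7 -134.    32.5] rotz tool 0.0 cur yaw 82.0 alt -180.0
```

Call:
{"name": "play_rows", "arguments": {
  "targets": [
    {"translation":[0,0,-15],"jaw":20,"delta_rot":[0,0,0]},
    {"translation":[0,0,-45],"jaw":20,"delta_rot":[0,0,0]},
    {"translation":[-10,-6,-70],"jaw":20,"delta_rot":[0,0,0]},
    {"translation":[-33,-19,-80],"jaw":20,"delta_rot":[0,0,0]},
    {"translation":[-60,-35,-80],"jaw":20,"delta_rot":[0,0,0]},
    {"translation":[-88,-51,-80],"jaw":20,"delta_rot":[0,0,0]},
    {"translation":[-116,-68,-80],"jaw":20,"delta_rot":[0,0,0]},
    {"translation":[-144,-84,-80],"jaw":20,"delta_rot":[0,0,0]},
    {"translation":[-172,-100,-75],"jaw":20,"delta_rot":[0,0,0]},
    {"translation":[-200,-117,-60],"jaw":20,"delta_rot":[0,0,0]},
    {"translation":[-220,-128,-35],"jaw":20,"delta_rot":[0,0,0]},
    {"translation":[-230,-134,0],"jaw":20,"delta_rot":[0,0,0]},
    {"translation":[-230,-134,20],"jaw":20,"delta_rot":[0,0,0]},
    {"translation":[-230,-134,30],"jaw":20,"delta_rot":[0,0,0]},
    {"translation":[-230,-134,30],"jaw":20,"delta_rot":[0,0,0]},
    {"translation":[-230,-134,30],"jaw":20,"delta_rot":[0,0,0]},
    {"translation":[-230,-134,30],"jaw":20,"delta_rot":[0,0,0]},
    {"translation":[-230,-134,30],"jaw":20,"delta_rot":[0,0,0]}
  ]
}}

```text
time: 13.55
tcp_pos: [0.662, 0.1544, 0.0496]
orientation: [0.001, 0.069, 0.998, 0.0]
force: [-0.6, 0.3, -0.7]
grip_width: 0.385
grasp_force: 12.0
```

```bash
python3 - <<'E'
from h import *
s=observe();print(s['tcp_pos']); plan(.661,.154,.0177,82)
E
```

```text
[0.66196796 0.15439191 0.04958095]
shift [ 1.  -0.5 31.9] rotz tool 0.1 cur yaw 82.1 alt -179.9
```

Call:
{"name": "play_rows", "arguments": {
  "targets": [
    {"translation":[0,0,12],"jaw":20,"delta_rot":[0,0,0]},
    {"translation":[0,0,20],"jaw":20,"delta_rot":[0,0,0]},
    {"translation":[0,0,26],"jaw":20,"delta_rot":[0,0,0]},
    {"translation":[0,0,29],"jaw":20,"delta_rot":[0,0,0]},
    {"translation":[0,0,30],"jaw":20,"delta_rot":[0,0,0]},
    {"translation":[0,0,30],"jaw":20,"delta_rot":[0,0,0]},
    {"translation":[0,0,30],"jaw":20,"delta_rot":[0,0,0]}
  ]
}}

```text
time: 14.13
tcp_pos: [0.6613, 0.1538, 0.0171]
orientation: [-0.0, 0.07, 0.998, -0.0]
force: [0.5, -0.4, -0.9]
grip_width: 0.387
grasp_force: 12.0
```

Call:
{"name": "play_rows", "arguments": {
  "targets": [
    {"translation":[0,0,0],"jaw":42,"delta_rot":[0,0,0]},
    {"translation":[0,0,0],"jaw":50,"delta_rot":[0,0,0]},
    {"translation":[0,0,0],"jaw":70,"delta_rot":[0,0,0]},
    {"translation":[0,0,0],"jaw":80,"delta_rot":[0,0,0]},
    {"translation":[0,0,0],"jaw":80,"delta_rot":[0,0,0]},
    {"translation":[0,0,-20],"jaw":80,"delta_rot":[0,0,0]},
    {"translation":[0,0,-60],"jaw":90,"delta_rot":[0,0,0]},
    {"translation":[0,0,-100],"jaw":100,"delta_rot":[0,0,0]},
    {"translation":[26,15,-130],"jaw":100,"delta_rot":[0,0,0]},
    {"translation":[55,33,-130],"jaw":100,"delta_rot":[0,0,0]},
    {"translation":[84,50,-130],"jaw":100,"delta_rot":[0,0,0]},
    {"translation":[113,70,-130],"jaw":100,"delta_rot":[0,0,0]},
    {"translation":[141,90,-130],"jaw":100,"delta_rot":[0,0,0]},
    {"translation":[170,110,-130],"jaw":100,"delta_rot":[0,0,0]},
    {"translation":[190,125,-130],"jaw":100,"delta_rot":[0,0,0]},
    {"translation":[200,132,-130],"jaw":100,"delta_rot":[0,0,0]},
    {"translation":[200,132,-130],"jaw":100,"delta_rot":[0,0,0]},
    {"translation":[200,132,-130],"jaw":100,"delta_rot":[0,0,0]},
    {"translation":[200,132,-130],"jaw":100,"delta_rot":[0,0,0]}
  ]
}}

```text
time: 15.72
tcp_pos: [0.4823, 0.3117, 0.1474]
orientation: [0.0, 0.07, 0.998, -0.0]
force: [-0.2, -0.4, -0.8]
grip_width: 0.999
grasp_force: 0.0
```

```bash
python3 - <<'E'
from h import *
s=observe(); print(s['tcp_pos'])
c=read_camera('wrist')
for k,z in [('yellow_case',.064),('white_case',.034)]: print(k,[(round(d['confidence'],2),long(c,d['pixels'],z,s)) for d in cut_out('wrist',k)])
cv2.imwrite('pics/w3.png',c['color'])
c=read_camera('side'); cv2.imwrite('pics/s3.png',cv2.resize(c['color'][150:400,150:460],None,fx=2.4,fy=2.4,interpolation=2))
E
```

```text
[0.48225489 0.31170989 0.14739941]
yellow_case [(0.66, array([480. , 313.3,  -7. , 107.1,  50.5]))]
white_case [(0.69, array([434.2, 318. ,  -6.2,  79.1,  61.3]))]
```

View pics/w3.png

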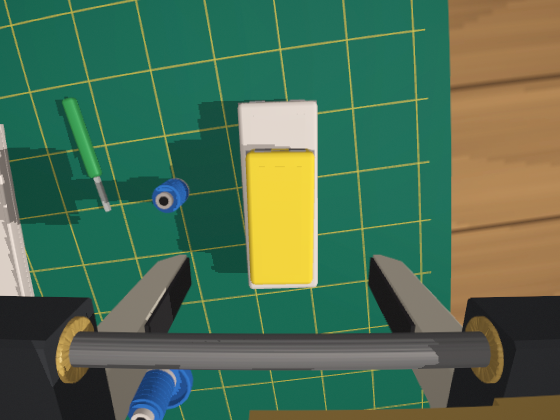

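View pics/s3.png

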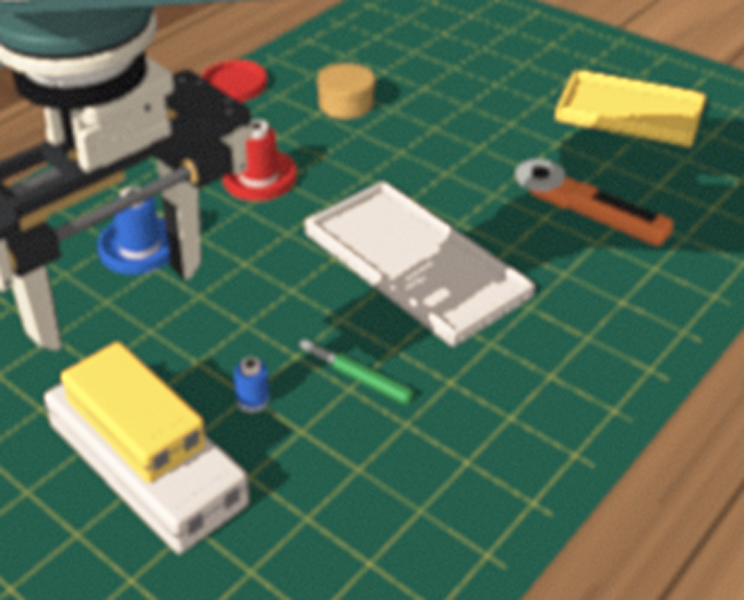

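Both spools stand in their dishes. In the wrist view the yellow case lies bare at (281,218) on the white case. Next I grasp it.

Call:
{"name": "play_rows", "arguments": {
  "targets": [
    {"translation":[2,1,35],"jaw":100,"delta_rot":[0,0,-0.5]},
    {"translation":[2,1,70],"jaw":100,"delta_rot":[0,0,-0.5]},
    {"translation":[2,1,92],"jaw":100,"delta_rot":[0,0,-0.5]},
    {"translation":[2,1,99],"jaw":100,"delta_rot":[0,0,-0.5]},
    {"translation":[2,1,99],"jaw":80,"delta_rot":[0,0,-0.5]},
    {"translation":[2,1,99],"jaw":70,"delta_rot":[0,0,-0.5]},
    {"translation":[2,1,99],"jaw":60,"delta_rot":[0,0,-0.5]},
    {"translation":[2,1,99],"jaw":55,"delta_rot":[0,0,-0.5]},
    {"translation":[2,1,99],"jaw":50,"delta_rot":[0,0,-0.5]},
    {"translation":[2,1,99],"jaw":45,"delta_rot":[0,0,-0.5]},
    {"translation":[2,1,99],"jaw":40,"delta_rot":[0,0,-0.5]},
    {"translation":[2,1,99],"jaw":40,"delta_rot":[0,0,-0.5]},
    {"translation":[2,1,99],"jaw":40,"delta_rot":[0,0,-0.5]}
  ],
  "force": 25
}}

```text
time: 17.0
tcp_pos: [0.4799, 0.3137, 0.0489]
orientation: [0.0, 0.065, 0.998, 0.0]
force: [-1.3, -1.5, 4.8]
grip_width: 0.533
grasp_force: 25.0
```

```bash
python3 - <<'E'
from h import *
s=observe(); print(s['tcp_pos'],s['q']); plan(.4375,-.316,.2,109.3); plan(.45,0,.2,95)
E
```

```text
[0.47986279 0.31366076 0.04887759] [ 5.34469042e-01 -5.74332416e-03  1.85028043e+00 -5.88800012e-05
  1.29653944e+00 -9.05962943e-01]
shift [ -39.9 -629.8 -151.3] rotz tool -26.8 cur yaw 82.5 alt 153.2
shift [ -11.2 -314.8 -151.2] rotz tool -12.5 cur yaw 82.5 alt 167.5
```

Call:
{"name": "play_rows", "arguments": {
  "targets": [
    {"translation":[0,0,-10],"jaw":40,"delta_rot":[0,0,0]},
    {"translation":[0,0,-40],"jaw":40,"delta_rot":[0,0,0]},
    {"translation":[0,0,-75],"jaw":40,"delta_rot":[0,0,0]},
    {"translation":[0,-10,-100],"jaw":40,"delta_rot":[0,0,0]},
    {"translation":[-2,-35,-100],"jaw":40,"delta_rot":[0,0,-1]},
    {"translation":[-4,-65,-100],"jaw":40,"delta_rot":[0,0,-2]},
    {"translation":[-6,-95,-100],"jaw":40,"delta_rot":[0,0,-3]},
    {"translation":[-8,-125,-100],"jaw":40,"delta_rot":[0,0,-5]},
    {"translation":[-10,-155,-100],"jaw":40,"delta_rot":[0,0,-6]},
    {"translation":[-12,-185,-100],"jaw":40,"delta_rot":[0,0,-7]},
    {"translation":[-14,-215,-100],"jaw":40,"delta_rot":[0,0,-9]},
    {"translation":[-16,-245,-100],"jaw":40,"delta_rot":[0,0,-10]},
    {"translation":[-18,-275,-100],"jaw":40,"delta_rot":[0,0,-12]},
    {"translation":[-20,-305,-100],"jaw":40,"delta_rot":[0,0,-13]},
    {"translation":[-22,-335,-100],"jaw":40,"delta_rot":[0,0,-14]},
    {"translation":[-24,-365,-100],"jaw":40,"delta_rot":[0,0,-16]},
    {"translation":[-26,-395,-100],"jaw":40,"delta_rot":[0,0,-17]},
    {"translation":[-28,-420,-100],"jaw":40,"delta_rot":[0,0,-18]},
    {"translation":[-29,-435,-100],"jaw":40,"delta_rot":[0,0,-19]},
    {"translation":[-29,-440,-100],"jaw":40,"delta_rot":[0,0,-19]}
  ]
}}

```text
time: 18.67
tcp_pos: [0.4509, -0.1283, 0.1488]
orientation: [-0.0, -0.1, 0.995, -0.0]
force: [0.5, -1.0, -1.1]
grip_width: 0.535
grasp_force: 25.0
```

```bash
python3 - <<'E'
from h import *
s=observe(); print(s['tcp_pos'],s['grip_width']); plan(.4375,-.316,.05,109.3)
c=read_camera('wrist')
print([(round(d['confidence'],2),long(c,d['pixels'],.014,s)) for d in cut_out('wrist','yellow_tray')])
cv2.imwrite('pics/w4.png',c['color'])
E
```

```text
[ 0.45088555 -0.12832013  0.14882917] 0.5346959369932964
shift [  50.4 -181.3   98.9] rotz tool -7.8 cur yaw 101.5 alt 172.2
[(0.72, array([ 437. , -313.7,   18.3,  135. ,   86.4]))]
```

View pics/w4.png

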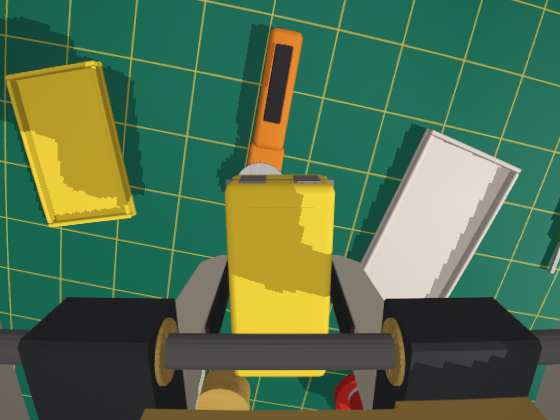

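The yellow case is held level. The tray shows at (70,145) and agrees with the top camera's measurement. I carry on.

Call:
{"name": "play_rows", "arguments": {
  "targets": [
    {"translation":[7,-25,0],"jaw":40,"delta_rot":[0,0,-1]},
    {"translation":[15,-55,0],"jaw":40,"delta_rot":[0,0,-2]},
    {"translation":[23,-85,0],"jaw":40,"delta_rot":[0,0,-4]},
    {"translation":[32,-115,0],"jaw":40,"delta_rot":[0,0,-5]},
    {"translation":[40,-145,10],"jaw":40,"delta_rot":[0,0,-6]},
    {"translation":[47,-170,30],"jaw":40,"delta_rot":[0,0,-7]},
    {"translation":[50,-180,60],"jaw":40,"delta_rot":[0,0,-7.5]},
    {"translation":[50,-180,85],"jaw":40,"delta_rot":[0,0,-7.5]},
    {"translation":[50,-180,98],"jaw":40,"delta_rot":[0,0,-7.5]},
    {"translation":[50,-180,98],"jaw":40,"delta_rot":[0,0,-7.5]},
    {"translation":[50,-180,98],"jaw":40,"delta_rot":[0,0,-7.5]},
    {"translation":[50,-180,98],"jaw":40,"delta_rot":[0,0,-7.5]},
    {"translation":[50,-180,98],"jaw":40,"delta_rot":[0,0,-7.5]}
  ]
}}

```text
time: 19.85
tcp_pos: [0.4391, -0.3128, 0.0523]
orientation: [0.001, -0.166, 0.986, -0.001]
force: [-0.0, -0.4, -1.6]
grip_width: 0.538
grasp_force: 25.0
```

```bash
python3 - <<'E'
from h import *
plan(.4373,-.315,.0192,109)
E
```

```text
shift [ 2.5 -1.4 33.1] rotz tool 0.1 cur yaw 109.1 alt -179.9
```

Call:
{"name": "play_rows", "arguments": {
  "targets": [
    {"translation":[1,-1,12],"jaw":40,"delta_rot":[0,0,0]},
    {"translation":[1,-1,20],"jaw":40,"delta_rot":[0,0,0]},
    {"translation":[1,-1,26],"jaw":40,"delta_rot":[0,0,0]},
    {"translation":[1,-1,29],"jaw":40,"delta_rot":[0,0,0]},
    {"translation":[1,-1,30],"jaw":40,"delta_rot":[0,0,0]},
    {"translation":[1,-1,31],"jaw":40,"delta_rot":[0,0,0]},
    {"translation":[1,-1,31],"jaw":40,"delta_rot":[0,0,0]},
    {"translation":[1,-1,31],"jaw":40,"delta_rot":[0,0,0]}
  ]
}}

```text
time: 20.52
tcp_pos: [0.4377, -0.3142, 0.0196]
orientation: [0.0, -0.165, 0.986, -0.0]
force: [0.8, 0.3, -1.9]
grip_width: 0.534
grasp_force: 25.0
```

Call:
{"name": "play_rows", "arguments": {
  "targets": [
    {"translation":[0,0,1],"jaw":40,"delta_rot":[0,0,0]},
    {"translation":[0,0,1],"jaw":40,"delta_rot":[0,0,0]},
    {"translation":[0,0,1],"jaw":57,"delta_rot":[0,0,0]},
    {"translation":[0,0,1],"jaw":62,"delta_rot":[0,0,0]},
    {"translation":[0,0,1],"jaw":75,"delta_rot":[0,0,0]},
    {"translation":[0,0,1],"jaw":75,"delta_rot":[0,0,0]},
    {"translation":[0,0,-20],"jaw":75,"delta_rot":[0,0,0]},
    {"translation":[0,0,-60],"jaw":80,"delta_rot":[0,0,0]},
    {"translation":[0,0,-100],"jaw":100,"delta_rot":[0,0,0]},
    {"translation":[0,0,-110],"jaw":100,"delta_rot":[0,0,0]},
    {"translation":[0,0,-110],"jaw":100,"delta_rot":[0,0,0]}
  ]
}}

```text
time: 21.43
tcp_pos: [0.4388, -0.315, 0.1333]
orientation: [0.002, -0.165, 0.986, -0.002]
force: [-0.1, 0.4, -0.6]
grip_width: 0.961
grasp_force: 0.0
```

```bash
python3 - <<'E'
from h import *
s=observe(); print(s['tcp_pos'])
plan(.475,.313,.15,83)
c=read_camera('wrist')
for k,z in [('yellow_case',.034),('yellow_tray',.014)]: print(k,[(round(d['confidence'],2),long(c,d['pixels'],z,s)) for d in cut_out('wrist',k)])
cv2.imwrite('pics/w5.png',c['color'])
E
```

```text
[ 0.43880031 -0.31501635  0.13330624]
shift [-239.   581.8  -18.8] rotz tool 26.0 cur yaw 109.0 alt -154.0
yellow_case [(0.82, array([ 437.7, -313.2,   19.1,  106.5,   49.8]))]
yellow_tray [(0.9, array([ 437.7, -316.8,   18.3,  137. ,   81.5]))]
```

View pics/w5.png

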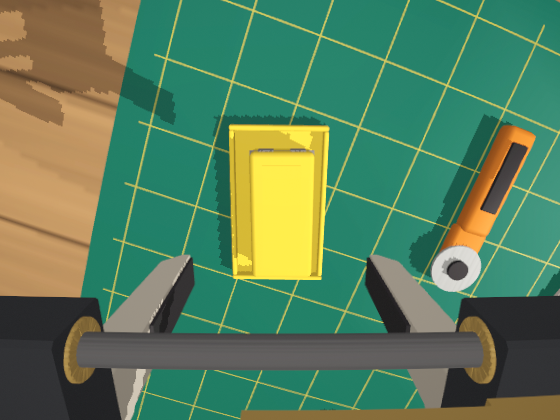

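The yellow case lies flat and centred in its tray, at (283,215). I go back to the white case.

Call:
{"name": "play_rows", "arguments": {
  "targets": [
    {"translation":[-12,30,-19],"jaw":100,"delta_rot":[0,0,1]},
    {"translation":[-25,60,-19],"jaw":100,"delta_rot":[0,0,3]},
    {"translation":[-38,93,-19],"jaw":100,"delta_rot":[0,0,4]},
    {"translation":[-51,125,-19],"jaw":100,"delta_rot":[0,0,6]},
    {"translation":[-64,157,-19],"jaw":100,"delta_rot":[0,0,7]},
    {"translation":[-77,189,-19],"jaw":100,"delta_rot":[0,0,9]},
    {"translation":[-90,221,-19],"jaw":100,"delta_rot":[0,0,10]},
    {"translation":[-104,253,-19],"jaw":100,"delta_rot":[0,0,11]},
    {"translation":[-117,285,-19],"jaw":100,"delta_rot":[0,0,13]},
    {"translation":[-130,317,-19],"jaw":100,"delta_rot":[0,0,14]},
    {"translation":[-143,349,-19],"jaw":100,"delta_rot":[0,0,16]},
    {"translation":[-156,381,-19],"jaw":100,"delta_rot":[0,0,17]},
    {"translation":[-170,413,-19],"jaw":100,"delta_rot":[0,0,19]},
    {"translation":[-183,445,-19],"jaw":100,"delta_rot":[0,0,20]},
    {"translation":[-196,477,-19],"jaw":100,"delta_rot":[0,0,22]},
    {"translation":[-209,509,-19],"jaw":100,"delta_rot":[0,0,23]},
    {"translation":[-222,541,-19],"jaw":100,"delta_rot":[0,0,25]},
    {"translation":[-233,567,-19],"jaw":100,"delta_rot":[0,0,26]},
    {"translation":[-239,582,-19],"jaw":100,"delta_rot":[0,0,26]},
    {"translation":[-239,582,-19],"jaw":100,"delta_rot":[0,0,26]}
  ]
}}

```text
time: 23.25
tcp_pos: [0.4731, 0.3161, 0.1463]
orientation: [-0.001, 0.059, 0.998, -0.001]
force: [-0.3, -0.1, -0.1]
grip_width: 1.002
grasp_force: 0.0
```

Call:
{"name": "play_rows", "arguments": {
  "targets": [
    {"translation":[0,0,0],"jaw":100,"delta_rot":[0,0,0]},
    {"translation":[0,0,0],"jaw":100,"delta_rot":[0,0,0]},
    {"translation":[0,0,0],"jaw":100,"delta_rot":[0,0,0]}
  ]
}}

```text
time: 23.5
tcp_pos: [0.4738, 0.3129, 0.1481]
orientation: [-0.0, 0.061, 0.998, -0.0]
force: [0.2, -0.1, 1.0]
grip_width: 1.0
grasp_force: 0.0
```

```bash
python3 - <<'E'
from h import *
s=observe(); print(s['tcp_pos'])
c=read_camera('wrist')
for k,z in [('white_case',.034)]:
  for d in cut_out('wrist',k):
    r=long(c,d['pixels'],z,s); print(d['confidence'],d['box'],r)
    if r[3]>100: plan(r[0]/1000,r[1]/1000,.014,r[2]+90)
cv2.imwrite('pics/w6.png',c['color'])
E
```

```text
[0.47383319 0.31293016 0.14812887]
0.75 [244.0, 113.3, 321.5, 299.0] [473.7 313.9  -6.1 159.3  61.3]
shift [  0.4   0.8 134.5] rotz tool -0.9 cur yaw 83.0 alt 179.1
```

View pics/w6.png

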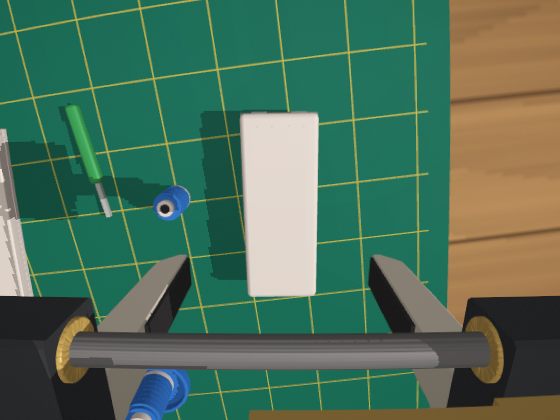

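The white case is clear and agrees with the estimate. I grasp it.

Call:
{"name": "play_rows", "arguments": {
  "targets": [
    {"translation":[0,1,35],"jaw":100,"delta_rot":[0,0,-1]},
    {"translation":[0,1,70],"jaw":100,"delta_rot":[0,0,-1]},
    {"translation":[0,1,105],"jaw":100,"delta_rot":[0,0,-1]},
    {"translation":[0,1,126],"jaw":100,"delta_rot":[0,0,-1]},
    {"translation":[0,1,133],"jaw":100,"delta_rot":[0,0,-1]},
    {"translation":[0,1,133],"jaw":90,"delta_rot":[0,0,-1]},
    {"translation":[0,1,133],"jaw":80,"delta_rot":[0,0,-1]},
    {"translation":[0,1,133],"jaw":72,"delta_rot":[0,0,-1]},
    {"translation":[0,1,133],"jaw":66,"delta_rot":[0,0,-1]},
    {"translation":[0,1,133],"jaw":60,"delta_rot":[0,0,-1]},
    {"translation":[0,1,133],"jaw":50,"delta_rot":[0,0,-1]},
    {"translation":[0,1,133],"jaw":50,"delta_rot":[0,0,-1]},
    {"translation":[0,1,133],"jaw":50,"delta_rot":[0,0,-1]}
  ],
  "force": 35
}}

```text
time: 24.68
tcp_pos: [0.4745, 0.3151, 0.0167]
orientation: [0.001, 0.052, 0.999, 0.0]
force: [-0.6, -3.2, 7.8]
grip_width: 0.667
grasp_force: 35.0
```

```bash
python3 - <<'E'
from h import *
s=observe(); print(s['tcp_pos'],s['grip_width']); plan(.4628,.0124,.06,79.7)
E
```

```text
[0.47447445 0.31511773 0.01670757] 0.6665370263996304
shift [ -19.9 -302.3  -43.4] rotz tool 4.3 cur yaw 84.0 alt -175.7
```

Call:
{"name": "play_rows", "arguments": {
  "targets": [
    {"translation":[0,0,-10],"jaw":50,"delta_rot":[0,0,0]},
    {"translation":[0,0,-40],"jaw":50,"delta_rot":[0,0,0]},
    {"translation":[0,0,-75],"jaw":50,"delta_rot":[0,0,0]},
    {"translation":[0,-5,-100],"jaw":50,"delta_rot":[0,0,0]},
    {"translation":[-2,-25,-110],"jaw":50,"delta_rot":[0,0,0]},
    {"translation":[-4,-55,-110],"jaw":50,"delta_rot":[0,0,1]},
    {"translation":[-6,-85,-110],"jaw":50,"delta_rot":[0,0,1]},
    {"translation":[-8,-115,-110],"jaw":50,"delta_rot":[0,0,2]},
    {"translation":[-10,-145,-110],"jaw":50,"delta_rot":[0,0,2]},
    {"translation":[-12,-175,-110],"jaw":50,"delta_rot":[0,0,3]},
    {"translation":[-14,-205,-110],"jaw":50,"delta_rot":[0,0,3]},
    {"translation":[-16,-235,-110],"jaw":50,"delta_rot":[0,0,4]},
    {"translation":[-18,-265,-110],"jaw":50,"delta_rot":[0,0,4]},
    {"translation":[-19,-288,-110],"jaw":50,"delta_rot":[0,0,4.3]},
    {"translation":[-20,-300,-110],"jaw":50,"delta_rot":[0,0,4.3]},
    {"translation":[-20,-302,-100],"jaw":50,"delta_rot":[0,0,4.3]},
    {"translation":[-20,-302,-100],"jaw":50,"delta_rot":[0,0,4.3]},
    {"translation":[-20,-302,-100],"jaw":50,"delta_rot":[0,0,4.3]},
    {"translation":[-20,-302,-100],"jaw":50,"delta_rot":[0,0,4.3]}
  ]
}}

```text
time: 26.27
tcp_pos: [0.4623, 0.0134, 0.1154]
orientation: [-0.0, 0.089, 0.996, 0.0]
force: [-0.4, 0.6, -3.4]
grip_width: 0.663
grasp_force: 35.0
```

```bash
python3 - <<'E'
from h import *
s=observe(); print(s['tcp_pos'],s['grip_width'],s['force']); plan(.4628,.0124,.021,79.7)
c=read_camera('wrist'); cv2.imwrite('pics/w7.png',c['color'])
print([(round(d['confidence'],2),long(c,d['pixels'],.034+s['tcp_pos'][2]-.0167,s)) for d in cut_out('wrist','white_case')])
c=read_camera('side'); cv2.imwrite('pics/s7.png',cv2.resize(c['color'][150:400,150:460],None,fx=2.4,fy=2.4))
E
```

```text
[0.46229334 0.01343161 0.11535676] 0.6631213821570722 [-0.39805708  0.58822881 -3.37474347]
shift [-0.7 -0.9 94.4] rotz tool 0.1 cur yaw 79.8 alt -179.9
[(0.96, array([434.6,  18.6, -10.3, 105.2,  61.4]))]
```

View pics/s7.png

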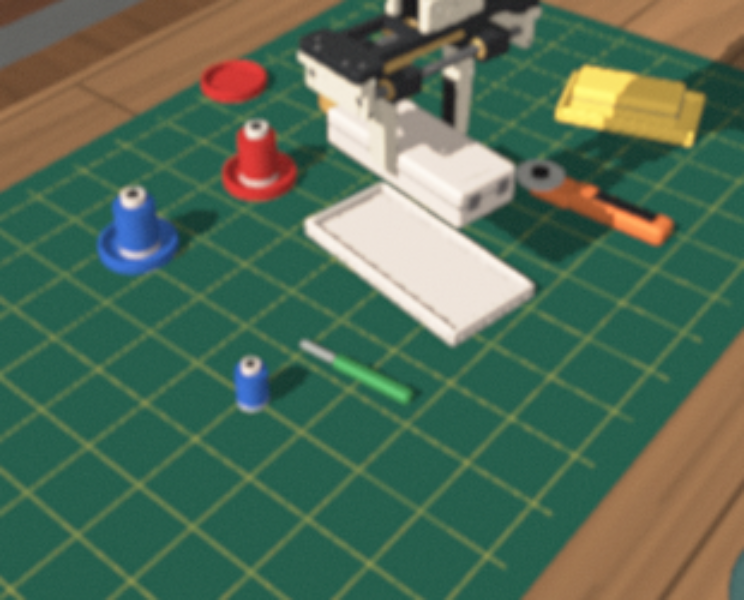

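The white case is held level above the white tray, and the spools and yellow case stay in place. I lower it.

Call:
{"name": "play_rows", "arguments": {
  "targets": [
    {"translation":[-1,-1,20],"jaw":50,"delta_rot":[0,0,0]},
    {"translation":[-1,-1,45],"jaw":50,"delta_rot":[0,0,0]},
    {"translation":[-1,-1,65],"jaw":50,"delta_rot":[0,0,0]},
    {"translation":[-1,-1,78],"jaw":50,"delta_rot":[0,0,0]},
    {"translation":[-1,-1,86],"jaw":50,"delta_rot":[0,0,0]},
    {"translation":[-1,-1,90],"jaw":50,"delta_rot":[0,0,0]},
    {"translation":[-1,-1,92],"jaw":50,"delta_rot":[0,0,0]},
    {"translation":[-1,-1,93],"jaw":50,"delta_rot":[0,0,0]},
    {"translation":[-1,-1,93],"jaw":50,"delta_rot":[0,0,0]},
    {"translation":[-1,-1,93],"jaw":50,"delta_rot":[0,0,0]}
  ]
}}

```text
time: 27.25
tcp_pos: [0.4636, 0.0114, 0.0232]
orientation: [0.001, 0.09, 0.996, 0.0]
force: [-0.5, 0.6, -2.9]
grip_width: 0.665
grasp_force: 35.0
```

Call:
{"name": "play_rows", "arguments": {
  "targets": [
    {"translation":[0,0,1],"jaw":50,"delta_rot":[0,0,0]},
    {"translation":[0,0,2],"jaw":50,"delta_rot":[0,0,0]},
    {"translation":[0,0,2],"jaw":50,"delta_rot":[0,0,0]}
  ]
}}

```text
time: 27.5
tcp_pos: [0.4634, 0.0114, 0.0207]
orientation: [0.0, 0.09, 0.996, 0.0]
force: [0.1, -0.6, -1.7]
grip_width: 0.666
grasp_force: 35.0
```

Call:
{"name": "play_rows", "arguments": {
  "targets": [
    {"translation":[0,0,1],"jaw":50,"delta_rot":[0,0,0]},
    {"translation":[0,0,1],"jaw":70,"delta_rot":[0,0,0]},
    {"translation":[0,0,1],"jaw":75,"delta_rot":[0,0,0]},
    {"translation":[0,0,1],"jaw":85,"delta_rot":[0,0,0]},
    {"translation":[0,0,1],"jaw":90,"delta_rot":[0,0,0]},
    {"translation":[0,0,0],"jaw":90,"delta_rot":[0,0,0]},
    {"translation":[0,0,-20],"jaw":90,"delta_rot":[0,0,0]},
    {"translation":[0,0,-55],"jaw":100,"delta_rot":[0,0,0]},
    {"translation":[0,0,-95],"jaw":100,"delta_rot":[0,0,0]},
    {"translation":[0,0,-130],"jaw":100,"delta_rot":[0,0,0]},
    {"translation":[0,0,-150],"jaw":100,"delta_rot":[0,0,0]},
    {"translation":[0,0,-150],"jaw":100,"delta_rot":[0,0,0]},
    {"translation":[0,0,-150],"jaw":100,"delta_rot":[0,0,0]},
    {"translation":[0,0,-150],"jaw":100,"delta_rot":[0,0,0]}
  ]
}}

```text
time: 28.67
tcp_pos: [0.4628, 0.0114, 0.1693]
orientation: [-0.001, 0.09, 0.996, -0.0]
force: [0.3, 0.2, 0.8]
grip_width: 0.998
grasp_force: 0.0
```

```bash
python3 - <<'E'
from h import *
s=observe(); print(s['tcp_pos'],s['grip_width'],s['force'])
c=read_camera('wrist')
print([(round(d['confidence'],2),long(c,d['pixels'],.038,s)) for d in cut_out('wrist','white_case')],[(round(d['confidence'],2),long(c,d['pixels'],.014,s)) for d in cut_out('wrist','white_tray')])
b=cv2.resize(c['color'],(400,300))
c=read_camera('side'); cv2.imwrite('pics/s8.png',np.hstack([b,cv2.resize(c['color'],(400,300))]))
E
```

```text
[0.46284623 0.01144174 0.1692888 ] 0.9980074640903529 [0.34466349 0.21717908 0.76633897]
[(0.7, array([462.6,  12.4, -10.3, 159.8,  62.1])), (0.59, array([ 386.1, -132.8,   -2.9,  142.5,   43.5]))] [(0.81, array([461.5,  14.8, -10. , 189.2,  92.3]))]
```

View pics/s8.png

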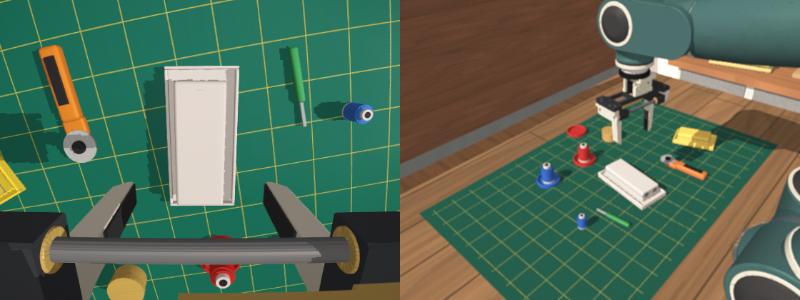

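The white case lies in its tray, at (200,143) in the left half. Both spools stand in their dishes, the yellow case is in its tray, and the gripper is clear. I hand the job in.

```bash
python3 -c "
from cell import *
print(sign_off())"
```

```text
the job is handed in; nothing more can be done
None
```

The job is handed in (no verdict came back): the last pictures show both spools upright in the dishes of their colours and both cases flat in their trays, with everything released and the gripper clear at about 29 s of the 128 s allowed.

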